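Square the project box into the corner stop

ROBOT

A 6-joint arm with a two-finger parallel gripper is mounted at the origin on the work surface. World frame = base frame: x ahead of the robot, y to its left, z up, the work surface at z = 0. Lengths are in mm, angles in rad, forces in N, time in s.
With the tool pointing down it reaches from about 350 to 875 mm from the base axis. Payload 4.2 kg.
Tool frame: the origin (TCP) lies midway between the tips of the shut fingers; the grasp point (between the pads) lies 19 mm behind it; z points along the fingers, y is the direction in which the jaws open and shut (so a half turn about z gives the same grasp; the last joint's range is limited). The gripper opens to 85 mm and grips with 20 to 120 N. Pads are 22 mm wide; open, the fingers measure 114 mm over their backs; the gripper's body (76 mm by 85 mm) begins 54 mm behind the grasp point. The pads swing forward as they close: fully open they stand 13 mm farther back than shut.
Start: joints at [0.259, 0.385, 0.008, 0, -1.194, -0.259], TCP at [624.979, 0.025, 231.312] pointing down, gripper open.
Joint ranges: [-3.14, 3.14], [-1.21, 2.06], [-1.07, 1.41], [-3.16, 2.05], [-2.99, -0.16], [-3.1, 3.1]. Speed limits (rad/s): [2.79, 2.79, 3.14, 3.14, 3.14, 3.14].

INTERFACE

Orientations are given as a unit quaternion [x, y, z, w].
In Python, from bench import arm, eyes, nets gives the robot as it stands.
- The arm moves only by the tool jog_arm, never from a script. Its argument "rows" is a list of rows, each a list of 3 entries, a list of its own where there are three numbers: the shift along the tool's x, y, z in cm, then the turn, a rotation vector about the tool's x, y, z in degrees, then the finger opening in cm, from 0 to 8.54. In form: [[[x, y, z], [ax, ay, az], jaw], ...]. A call has 1 to 10 rows; each row shifts and turns the commanded pose from where the row before left it, along the tool's axes as they then stand; what a row does not reach is not made up. A row lasts 1/8 s, in which the tool goes at most 62.5 mm and 10.7 degrees, less where a joint would pass 70% of its speed; a pose out of reach is approached as far as the arm can. A call with a gripper value outside its range is refused whole. The fingers move at their own pace and stop on an object; the grip force is fixed at half the most. Time passes only in rows, so rows that do not move let the fingers close. It gives the time, the measured TCP pose, the force and the opening at its end, in the units of the state.
- arm.read_state(): the state, without advancing time (a new reading comes with each control period).
- eyes.get_image(name): name is "scene" or "side" or "wrist"; returns the picture (480x640x3 uint8, red, green, blue); there is no depth.
- eyes.camera_model(name): a dict with "K" (3x3 intrinsics, pixels), "rvec" (rotation vector, rad) and "tvec" (3), from world to camera coordinates, as OpenCV has them. Camera axes: x right, y down, z forward; pixel columns grow to the right and rows downward; lengths in mm; the calibration is good to about 2 mm. A picture is of the moment at which its call begins: read the wrist's pose just before it. camera_model takes no time and is no camera call; for the wrist camera it gives the pose at the moment of the call.
- arm.job_done(): hands the job in, once; it reports no verdict.
Trained networks look in the newest picture that a camera, given by its name, has taken for a name from the list of things; names that differ only in an ending like _2 or _b are one class to them, and where a whole thing is asked for, a point or a joint stands for the part that bears it (a point fixed in the world has none). Each returns a list of dicts, best first, with "conf" (0 to 1); they miss things now and then, are a little off and sometimes report something else, mostly with a low value. They report only what shows in the picture. A call takes as long as a camera call. They do not tell look-alikes from the thing itself.
- nets.boxes_of(camera, name): "position" ([column, row] as shares, 0 to 1, of the picture: columns of its width, rows of its height, amid what is visible of it).
The state is a dict: "clock": time; "joints": joint angles; "joint_vel": joint speeds; "joint_efforts": joint torques, N m; "position": TCP position; "ee_rot": TCP orientation; "contact_force": force on the tool from outside, world axes, zero at the start; "wrist_torque": the same for the moment, N m; "gripper_width": finger opening in mm.
Only numpy, scipy, OpenCV 4.12 (cv2) and the standard library are available. Lean on these libraries where they do the work, as an engineer would, in place of code of your own. Each camera call takes 0.05 s, during which the arm holds its last target.

TASK

Push the blue project box along the bench into the corner of the aluminium stop, so that one of its long sides lies flush against the long fence and its end touches the short fence. Only push it with the fingers: it must stay flat on the bench and never be lifted or tipped. Leave the other things on the bench where they are, then back away.

Things in the scene. Friction and masses are not known exactly. Their poses are not given: they have to be found in the camera images.
- corner_stop: Fixed corner stop: two aluminium angles, fences 24 mm high. Origin: inner corner at bench level, z up. Long fence (beyond the box, seen from the robot): inner face is this frame's plane x = 0, 370 mm from the corner along -y. Short fence: inner face is plane y = 0, 110 mm along -x. The box belongs at negative x and y. +x points away from the robot, turned up to 12 degrees.
- enclosure_mid (a point): Centre (17 mm up) of the blue die-cast project box: closed, 94 mm (x) by 119 mm (y) by 34 mm high (z up), 0.2 to 0.45 kg, sliding at 1 to 5 N. It starts 5 to 16 cm short of both fences, turned up to 23 degrees from them. Pushed home, its centre is 47 mm from the long fence's inner face and 59.5 mm from the short one's.
- multimeter: Bystander, loose: yellow hand multimeter lying on its back, 185 x 88 x 48 mm. Origin at its underside
- green_board: Bystander, loose: small green computer board with steel sockets, 85 x 56 x 20 mm, lying near the open end of the short fence. Origin at its underside
- display: Bystander, loose: small blue board with a black display on it, 80 x 36 x 14 mm. Origin at its underside
- solder_spool: Bystander, loose: black and silver solder spool standing on its flange, 60 mm across, 40 mm tall. Origin at its underside
- red_carton: Bystander, loose: red cardboard carton, 62 x 95 x 44 mm, outside the short fence. Origin at its underside
- screwdriver: Bystander, loose: screwdriver with a square orange handle, 190 mm long, handle 24 mm thick. Origin at its underside
Things that resemble listed ones, but are neither listed nor needed, are in the scene too. There is more than one size of the part that bears enclosure_mid; the job needs the largest.

How it is judged (in metres and radians):
At the end, for the whole second after the job is handed in: The box lies flat and still on the bench, its long side parallel to the long fence within 2 degrees, its centre within 3 mm of the fully home place (47 mm from the long fence, 59.5 mm from the short one) (x of enclosure_mid in the frame of corner_stop between -0.05 and -0.044 m and y of enclosure_mid in the frame of corner_stop between -0.0625 and -0.0565 m and angle between the y axis of enclosure_mid and the y axis of corner_stop, either way round below 0.035 rad and angle between enclosure_mid's own z axis and vertical below 0.05 rad and height (world z) of enclosure_mid below 0.02 m and linear speed of enclosure below 0.01 m/s); the robot touches nothing.
It fails at once if the box is lifted: its centre rises more than 10 mm (height (world z) of enclosure_mid above 0.027 m).
It fails at once if the box is tipped by more than about 11 degrees (angle between enclosure_mid's own z axis and vertical above 0.2 rad).
It fails at once if another thing on the bench is moved by more than 15 mm (distance of any of multimeter, green_board, display, solder_spool, red_carton, screwdriver from where it was at the start of the episode above 0.015 m).
It also fails if it takes over 48 s, if anything falls off the work surface, if the arm or the gripper's body presses on something with over 40 N, if the wrist force passes 120 N, or if a joint passes its speed limit or range.

## Working session

There is one attempt and no reset: what is moved stays moved. The work goes in short steps, Python scripts to look and compute and a tool call to move; the robot and the scene stay as the last step left them, time stands still between calls to the robot, and variables do not carry over. Pictures are saved under pics/ and viewed, and the job is handed in when it is done.

Besides the shell and the picture viewer there is one more tool, called after "Emit:" in YAML: its name, and indented under it one key for each argument. jog_arm: Moves the arm, as the interface text tells. Its arguments: {"type":"object","properties":{"rows":{"type":"array","items":{"type":"array"}}},"required":["rows"]}

```bash
mkdir -p pics; ls
python3 - <<'E'
from bench import arm, eyes, nets
import cv2
for n in ["scene","side","wrist"]:
    im=eyes.get_image(n); cv2.imwrite(f"pics/{n}0.png",im[:,:,::-1])
    print(n,[(round(d['conf'],2),[round(d['position'][0]*640),round(d['position'][1]*480)]) for d in nets.boxes_of(n,"enclosure_mid")])
    m=eyes.camera_model(n);print(m['K'],m['rvec'],m['tvec'])
s=arm.read_state();print(s)
E
```

```text
pics
scene [(0.9, [321, 246]), (0.73, [332, 211]), (0.58, [376, 250])]
[[575.08432309   0.         327.83408129]
 [  0.         575.08432309 242.76961408]
 [  0.           0.           1.        ]] [ 0.90761774  2.59176974 -0.98436801] [ 446.18712954 -189.43943856 1935.0780142 ]
side [(0.8, [273, 241]), (0.57, [293, 295]), (0.55, [321, 262])]
[[609.88889928   0.         321.90043737]
 [  0.         609.88889928 230.46201112]
 [  0.           0.           1.        ]] [ 2.08681088 -0.29400111  0.19427889] [-531.12500868  121.71300814 1628.95277189]
wrist [(0.77, [507, 256]), (0.59, [415, 122])]
[[358.3136853    0.         318.42859515]
 [  0.         358.3136853  242.01426789]
 [  0.           0.           1.        ]] [7.00398082e-04 3.10680341e+00 4.58236023e-01] [624.71874946 -36.92377449 380.05342448]
{'clock': 0.3, 'joints': array([ 2.58596669e-01,  3.85020288e-01,  7.47298812e-03, -1.57109065e-04,
       -1.19398849e+00, -2.58575866e-01]), 'joint_vel': array([ 0.00022018, -0.00318571,  0.00320581, -0.00063187,  0.00038543,
        0.00014407]), 'joint_efforts': array([ 2.94973634e-04, -3.91661274e+01,  1.88242257e+01,  4.18207169e+00,
       -2.58658198e-03, -1.51894625e-05]), 'position': array([6.24797431e+02, 1.99369403e-02, 2.30927841e+02]), 'ee_rot': array([-7.07093628e-01,  7.07119834e-01,  2.49023953e-04, -2.82881388e-04]), 'contact_force': array([0.26803447, 0.28156418, 0.11177461]), 'wrist_torque': array([ 0.0190517 , -0.01191674,  0.02224601]), 'gripper_width': 85.44731488547963}
```

View pics/scene0.png

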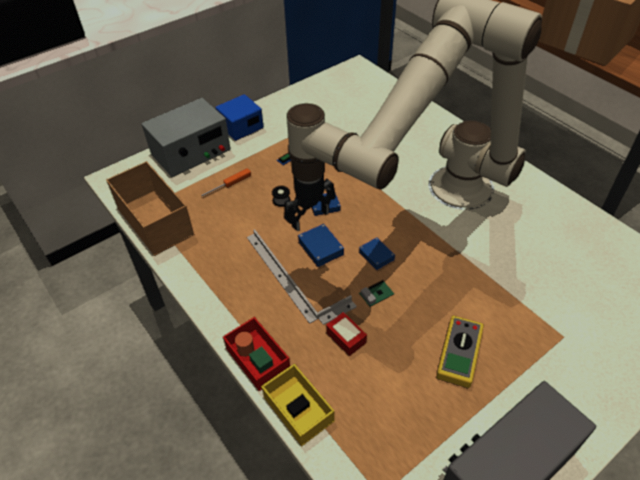

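View pics/side0.png

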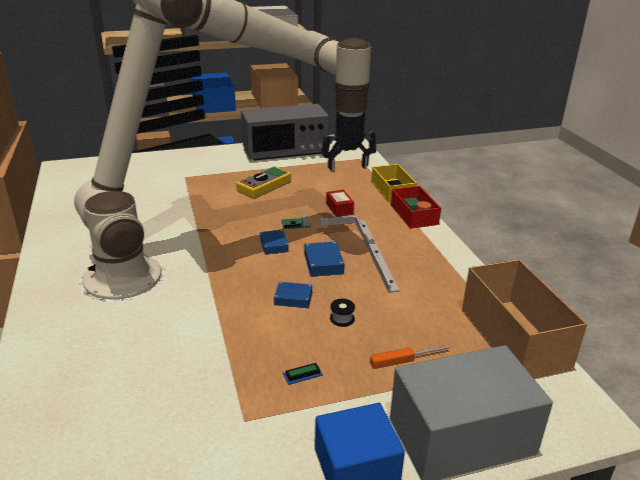

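View pics/wrist0.png

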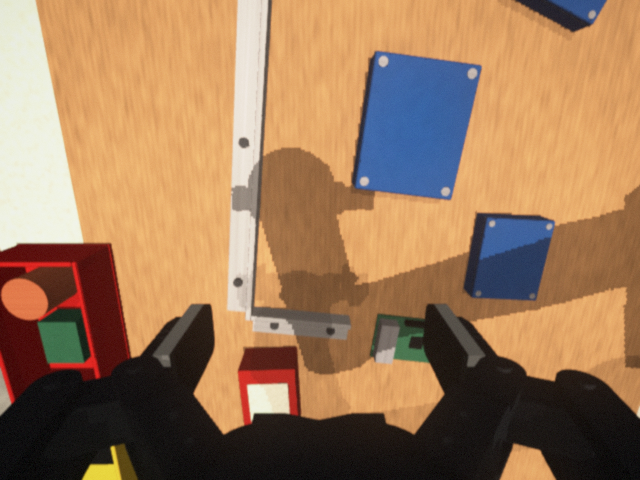

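Wrist view: the blue boxes are at about (418,125), (512,257) and (565,5, cut off). In the scene view they are at (321,244), (377,252) and (326,205). The one at wrist (418,125) / scene (321,244) looks largest, so I'll measure its size and the fences to confirm.

```bash
cat > h.py <<'E'
import numpy as np, cv2
from bench import arm, eyes, nets
def ray(m,px,z):
    R,_=cv2.Rodrigues(np.array(m['rvec'],float)); t=np.array(m['tvec'],float).ravel()
    p=cv2.undistortPoints(np.array(px,float).reshape(-1,1,2),np.array(m['K']),None).reshape(-1,2)
    d=np.c_[p,np.ones(len(p))]@R; c=-R.T@t
    s=(z-c[2])/d[:,2]
    return (c+d*s[:,None])[:,:2]
def proj(m,pts):
    return cv2.projectPoints(np.array(pts,float),np.array(m['rvec'],float),np.array(m['tvec'],float),np.array(m['K']),None)[0].reshape(-1,2)
def blue(im):
    hsv=cv2.cvtColor(im,cv2.COLOR_RGB2HSV)
    return cv2.inRange(hsv,(100,110,30),(130,255,255))
E
python3 - <<'E'
from h import *
m=eyes.camera_model("wrist");im=cv2.imread("pics/wrist0.png")[:,:,::-1].copy()
R,_=cv2.Rodrigues(np.array(m['rvec']));print("cam",-R.T@np.array(m['tvec']))
mk=blue(im);cs,_=cv2.findContours(mk,0,2)
for c in cs:
    if cv2.contourArea(c)>1500:
        print(cv2.contourArea(c),cv2.minAreaRect(c)); print(cv2.boxPoints(cv2.minAreaRect(c)).round(0).tolist())
top=[(377,52),(480,66),(449,198),(357,187)]
w=ray(m,top,34);print(w.round(1),[np.linalg.norm(w[i]-w[i-1]).round(1) for i in range(4)])
s=[(479,214),(553,219),(537,299),(470,295)]
w=ray(m,s,30);print([np.linalg.norm(w[i]-w[i-1]).round(1) for i in range(4)])
a=cv2.resize(im[0:240,200:520],None,fx=2.5,fy=2.5,interpolation=2);cv2.imwrite("pics/c1.png",a[:,:,::-1])
a=cv2.resize(im[190:390,200:460],None,fx=3,fy=3,interpolation=2);cv2.imwrite("pics/c2.png",a[:,:,::-1])
E
```

```text
cam [625.15882827 -74.54142719 373.76128956]
4884.5 ((512.615966796875, 258.11199951171875), (67.26092529296875, 86.75943756103516), 10.304845809936523)
[[472.0, 295.0], [487.0, 209.0], [553.0, 221.0], [538.0, 307.0]]
13579.0 ((417.2196350097656, 126.57225799560547), (106.28797912597656, 138.5240936279297), 8.746162414550781)
[[354.0, 187.0], [375.0, 50.0], [480.0, 66.0], [459.0, 203.0]]
[[ 574.7 -141.5]
 [ 485.3 -130.7]
 [ 500.   -15.9]
 [ 588.2  -26.5]] [np.float64(115.9), np.float64(90.1), np.float64(115.7), np.float64(88.9)]
[np.float64(86.8), np.float64(73.7), np.float64(86.3), np.float64(71.3)]
```

View pics/c1.png

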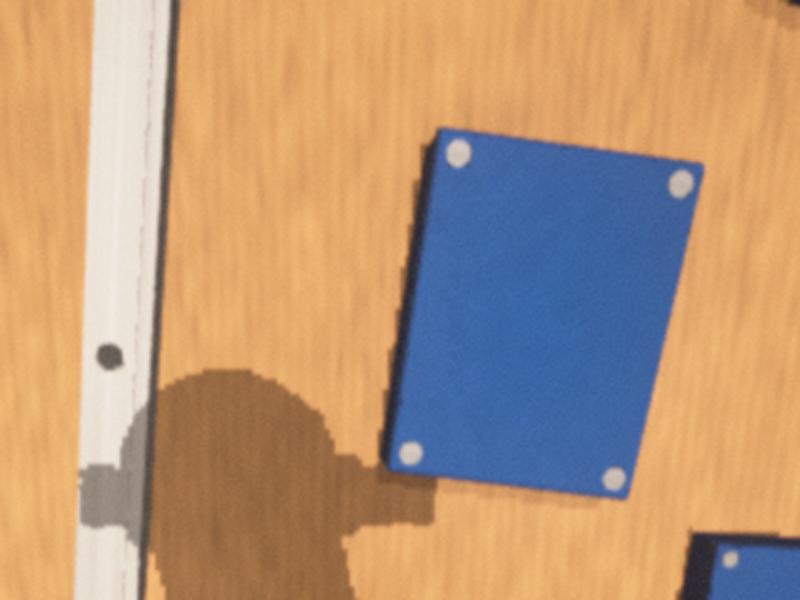

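View pics/c2.png

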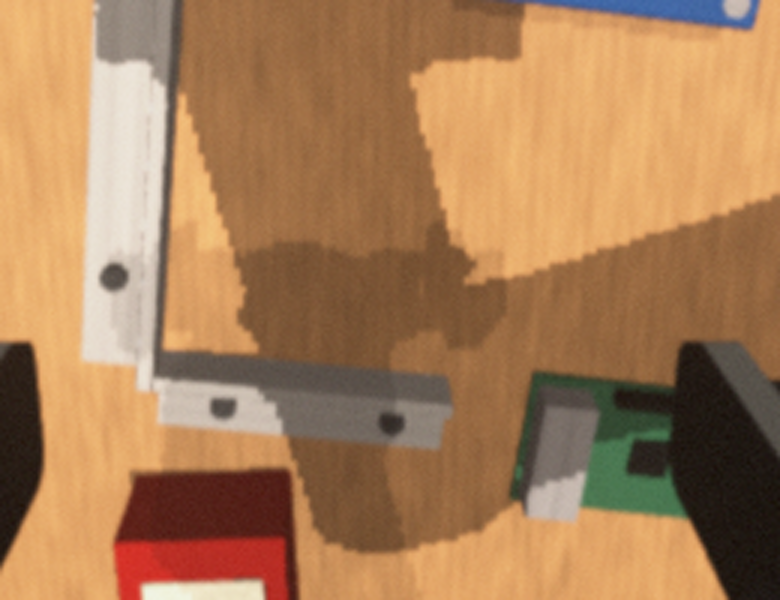

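Run:
```python
from h import *
m=eyes.camera_model("wrist")
A=ray(m,[(271.2,0),(258.5,240),(253.5,306.5)],0)
B=ray(m,[(253.5,306.5),(350,316)],0);B24=ray(m,[(253,316),(348,327)],24)
print(A.round(1),B.round(1),B24.round(1))
A24=ray(m,[(269.5-0,0),(251,306)],24);print("A24?",A24.round(1))
print("board",ray(m,[(377,314),(372,356),(425,318)],10).round(0))
print("carton",ray(m,[(240,372),(298,370)],44).round(0))
print("tangle A",np.degrees(np.arctan2(*(A[2]-A[0])[[1,0]])),"B",np.degrees(np.arctan2(*(B[1]-B[0])[[1,0]])), "B24",np.degrees(np.arctan2(*(B24[1]-B24[0])[[1,0]])))
w=ray(m,[(377,52),(480,66),(451,198),(357,187)],34);print("ctr",w.mean(0), "edge ang",np.degrees(np.arctan2(*(w[3]-w[0])[[1,0]])),np.degrees(np.arctan2(*(w[2]-w[1])[[1,0]])),np.degrees(np.arctan2(*(w[0]-w[1])[[1,0]])),np.degrees(np.arctan2(*(w[3]-w[2])[[1,0]])))
s=cv2.imread("pics/scene0.png");a=cv2.resize(s[170:350,230:430],None,fx=4,fy=3.3,interpolation=2);a=cv2.resize(s[190:340,230:430],None,fx=4,fy=4,interpolation=2);cv2.imwrite("pics/c3.png",a)
```

```text
[[ 667.4 -190.6]
 [ 689.9   35.8]
 [ 699.5  115.7]] [[699.5 115.7]
 [588.1 128. ]] [[695.9 114.9]
 [592.3 128.4]]
A24? [[ 666.1 -183.2]
 [ 697.4  102.9]]
board [[559. 120.]
 [562. 175.]
 [504. 125.]]
carton [[709. 171.]
 [647. 169.]]
tangle A 84.01393471865144 B 173.70728633525437 B24 172.54659222266602
ctr [536.57790609 -78.65034094] edge ang 83.29173541992812 83.62979457954542 -6.938838906892991 -6.663464170137242
```

View pics/c3.png

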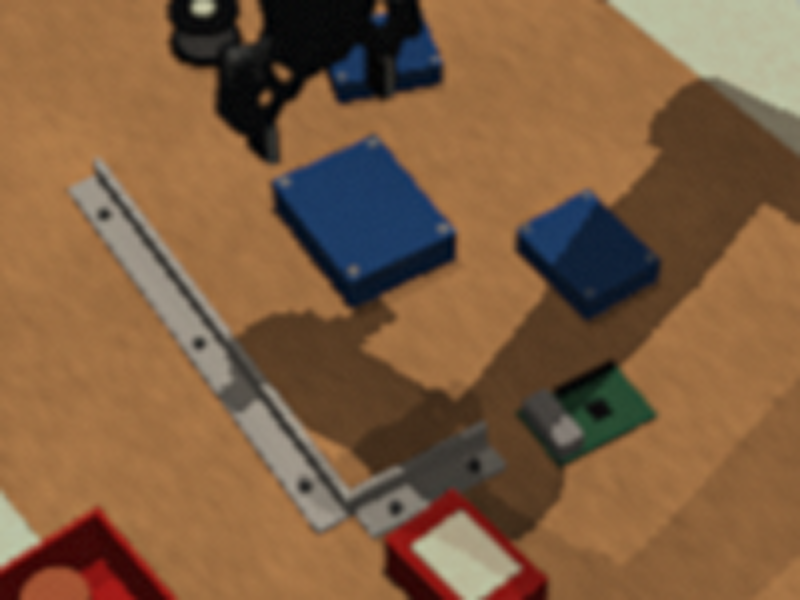

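```bash
cat >> h.py <<'E'
def S2W(p,c,yaw):
    p=np.array(p,float);a=np.radians(yaw);R=np.array([[np.cos(a),-np.sin(a)],[np.sin(a),np.cos(a)]])
    return p@R.T+np.array(c)
def W2S(p,c,yaw):
    a=np.radians(yaw);R=np.array([[np.cos(a),-np.sin(a)],[np.sin(a),np.cos(a)]])
    return (np.array(p)-np.array(c))@R
def poly(im,m,xy,z,col):
    q=proj(m,np.c_[xy,np.full(len(xy),float(z))])
    cv2.polylines(im,[(q*16).round().astype(np.int32)],False,col,1,cv2.LINE_AA,4)
def overlay(im,m,C,yaw,bc,byaw):
    for z in (0,24): poly(im,m,S2W([(0,-370),(0,0),(-110,0)],C,yaw),z,(255,0,255))
    r=[(-47,-59.5),(47,-59.5),(47,59.5),(-47,59.5),(-47,-59.5)]
    for z in (0,34): poly(im,m,S2W(r,bc,byaw),z,(0,255,255))
E
python3 - <<'E'
from h import *
C=(699.3,115.5)
for n in ["scene","side","wrist"]:
    m=eyes.camera_model(n); im=cv2.imread(f"pics/{n}0.png")
    k=1 if n=="wrist" else 3
    if k>1:
        im=cv2.resize(im,None,fx=k,fy=k,interpolation=2); m['K']=np.array(m['K'])*k; m['K'][2,2]=1
    overlay(im,m,C,-6,(536.6,-78.7),-6.7)
    if n=="scene": im=im[520:1000,680:1320]
    if n=="side": im=im[560:1000,780:1260]
    cv2.imwrite(f"pics/ov_{n}.png",im)
    if n!="wrist":
        m=eyes.camera_model(n); eyes.get_image(n)
        for t,z in [("solder_spool",20),("enclosure_mid",17),("green_board",8),("display",8),("screwdriver",12),("multimeter",24),("red_carton",22)]:
            for d in nets.boxes_of(n,t):
                if d['conf']>.4:
                    w=ray(m,[np.array(d['position'])*[640,480]],z); print(n,t,round(d['conf'],2),w.round(0).tolist(),"stop",W2S(w,C,-6).round(0).tolist())
E
```

```text
scene solder_spool 0.57 [[512.0, -317.0]] stop [[-141.0, -450.0]]
scene enclosure_mid 0.81 [[543.0, -76.0]] stop [[-135.0, -207.0]]
scene enclosure_mid 0.62 [[415.0, -172.0]] stop [[-253.0, -316.0]]
scene green_board 0.77 [[515.0, 147.0]] stop [[-187.0, 12.0]]
scene green_board 0.74 [[509.0, -335.0]] stop [[-142.0, -468.0]]
scene display 0.48 [[379.0, -490.0]] stop [[-255.0, -636.0]]
scene screwdriver 0.74 [[578.0, -505.0]] stop [[-56.0, -630.0]]
scene multimeter 0.82 [[480.0, 447.0]] stop [[-252.0, 307.0]]
side solder_spool 0.75 [[500.0, -330.0]] stop [[-152.0, -464.0]]
side enclosure_mid 0.87 [[529.0, -81.0]] stop [[-149.0, -213.0]]
side enclosure_mid 0.81 [[412.0, 40.0]] stop [[-278.0, -105.0]]
side enclosure_mid 0.6 [[403.0, -218.0]] stop [[-260.0, -363.0]]
side display 0.84 [[362.0, -488.0]] stop [[-272.0, -636.0]]
side screwdriver 0.74 [[568.0, -499.0]] stop [[-66.0, -625.0]]
side multimeter 0.72 [[472.0, 434.0]] stop [[-260.0, 293.0]]
side red_carton 0.98 [[686.0, 214.0]] stop [[-23.0, 96.0]]
```

View pics/ov_scene.png

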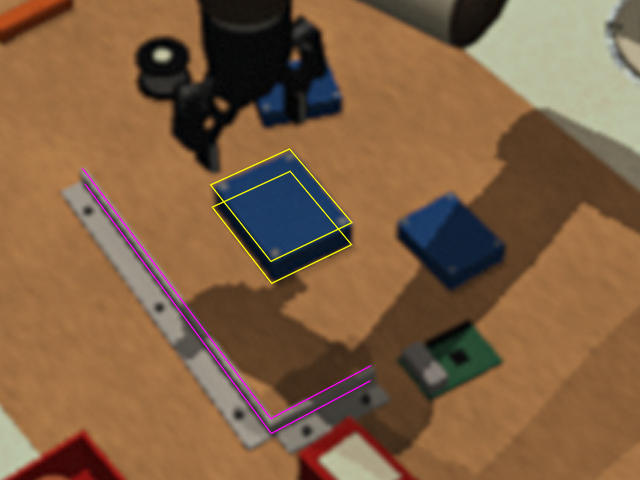

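View pics/ov_side.png

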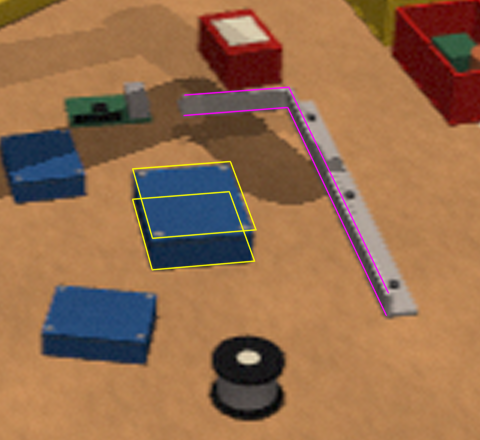

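View pics/ov_wrist.png

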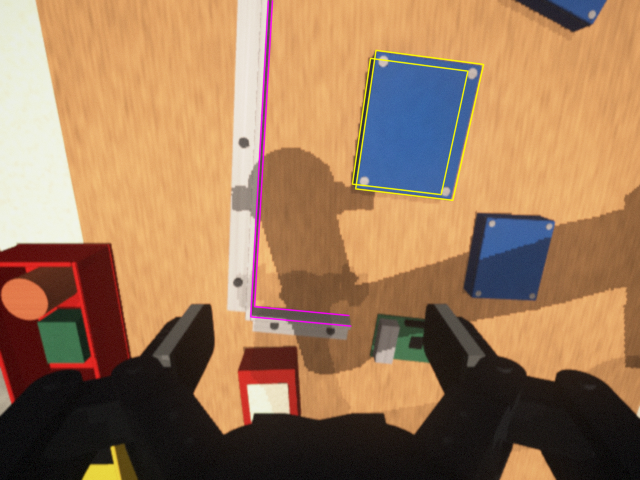

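The overlays line up in all three views. The largest box is confirmed at about 116x90 mm measured; the (512,257) one is about 87x73. Its stop-frame position is about (-141,-210), nearly parallel to the fence. The green board is near the open end of the short fence, so I'll push +x first, then +y.

Emit:
jog_arm:
  rows:
    - [[1.8,4.05,0],[0,0,0],6]
    - [[1.8,4.05,0],[0,0,0],6]
    - [[1.8,4.05,0],[0,0,0],6]
    - [[1.7,4.05,0],[0,0,0],6]
    - [[0,0,0],[0,0,-10.5],6]
    - [[0,0,0],[0,0,-10.5],6]
    - [[0,0,0],[0,0,-10.5],6]
    - [[0,0,0],[0,0,-10.5],6]
    - [[0,0,0],[0,0,-10.5],6]
    - [[0,0,0],[0,0,-10.5],6]

```text
clock: 2.35
position: [463.0, -71.0, 231.5]
ee_rot: [0.973, -0.231, 0.0, -0.0]
contact_force: [-0.7, -0.6, -0.8]
gripper_width: 60.1
```

Emit:
jog_arm:
  rows:
    - [[0,0,0],[0,0,-10.5],6]
    - [[0,0,0],[0,0,-10.5],6]
    - [[0,0,3],[0,0,0],6]
    - [[0,0,3],[0,0,0],6]
    - [[0,0,0],[0,0,0],6]

```text
clock: 2.98
position: [461.5, -71.2, 169.7]
ee_rot: [0.999, -0.052, -0.002, 0.0]
contact_force: [-0.1, -0.6, -0.1]
gripper_width: 59.8
```

```bash
cat > st.py <<'E'
from h import *
from scipy.spatial.transform import Rotation as Ro
def st(C=(699.3,115.5),yaw=-6):
    s=arm.read_state();R=Ro.from_quat(s['ee_rot']).as_matrix()
    print("t",round(float(s['clock']),2),"pos",s['position'].round(1),"stop",W2S(s['position'][:2],C,yaw).round(1),"toolx ang",np.degrees(np.arctan2(R[1,0],R[0,0])).round(1),"tilt",R[:,2].round(3),"F",s['contact_force'].round(1),"w",round(s['gripper_width'],1))
st()
E
python3 st.py
```

```text
t 2.98 pos [461.5 -71.2 169.7] stop [-217.  -210.5] toolx ang -6.0 tilt [-0.005 -0.001 -1.   ] F [-0.1 -0.6 -0.1] w 59.8
```

Emit:
jog_arm:
  rows:
    - [[0,0,4],[0,0,0],6]
    - [[0,0,4],[0,0,0],6]
    - [[0,0,3],[0,0,0],6]
    - [[0,0,2.5],[0,0,0],6]
    - [[0,0,1.5],[0,0,0],6]
    - [[0,0,0.9],[0,0,0],6]
    - [[0,0,0],[0,0,0],6]

```text
clock: 3.85
position: [463.6, -70.9, 12.7]
ee_rot: [0.999, -0.052, 0.0, 0.0]
contact_force: [-0.5, -0.6, 0.8]
gripper_width: 59.9
```

```bash
python3 st.py
python3 - <<'E'
from h import *
im=eyes.get_image("side")[:,:,::-1];im=cv2.resize(im[180:340,220:430],None,fx=3.5,fy=3.5,interpolation=2);cv2.imwrite("pics/s1.png",im)
E
```

```text
t 3.85 pos [463.6 -70.9  12.7] stop [-214.9 -210. ] toolx ang -6.0 tilt [ 0.001 -0.    -1.   ] F [-0.5 -0.6  0.8] w 59.9
```

View pics/s1.png

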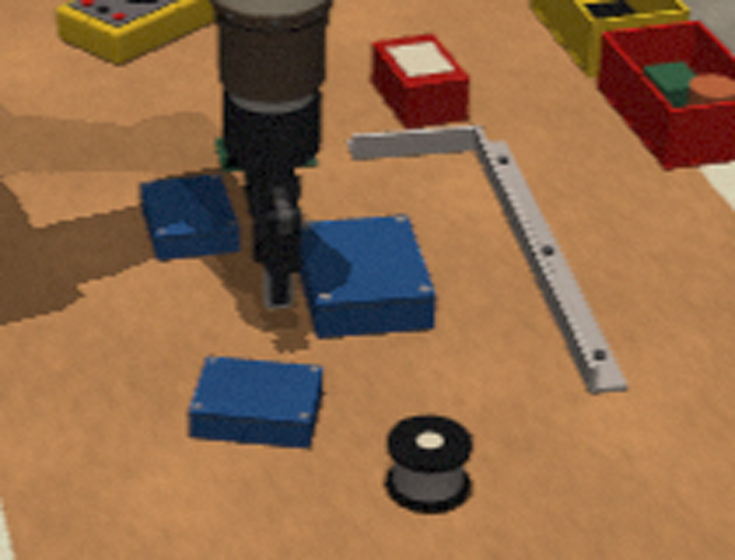

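Side view: the fingers stand behind the box's near face at around (285,290) in the crop, with a small gap and clear of the small box. Pushing +x.

Emit:
jog_arm:
  rows:
    - [[0.8,0,0.2],[0,0,0],6]
    - [[0.8,0,0],[0,0,0],6]
    - [[0.8,0,0],[0,0,0],6]
    - [[0.8,0,0],[0,0,0],6]
    - [[0.8,0,0],[0,0,0],6]
    - [[0.8,0,0],[0,0,0],6]
    - [[0.8,0,0],[0,0,0],6]
    - [[0.8,0,0],[0,0,0],6]
    - [[0.8,0,0],[0,0,0],6]

```text
clock: 5.03
position: [535.5, -78.5, 10.2]
ee_rot: [0.999, -0.052, 0.0, -0.0]
contact_force: [-0.9, 0.0, -0.5]
gripper_width: 60.0
```

```bash
python3 st.py
python3 - <<'E'
from h import *
im=eyes.get_image("side")[:,:,::-1];im=cv2.resize(im[180:340,220:430],None,fx=3.5,fy=3.5,interpolation=2);cv2.imwrite("pics/s2.png",im)
E
```

```text
t 5.03 pos [535.5 -78.5  10.2] stop [-142.6 -210.1] toolx ang -6.0 tilt [ 0.001  0.    -1.   ] F [-0.9  0.  -0.5] w 60.0
```

View pics/s2.png

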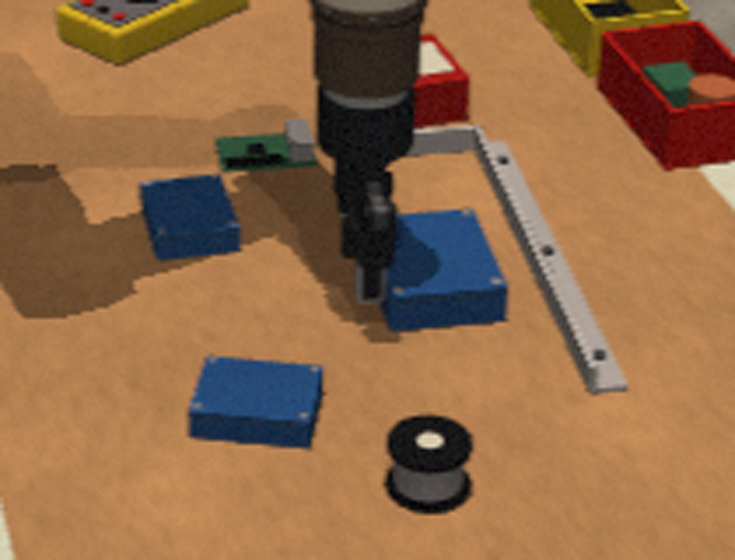

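The box slid flat with the fingers and is still square to the fence. About 37 mm to go.

Emit:
jog_arm:
  rows:
    - [[0.8,0,0],[0,0,0],6]
    - [[0.8,0,0],[0,0,0],6]
    - [[0.8,0,0],[0,0,0],6]
    - [[0.5,0,0],[0,0,0],6]
    - [[0.3,0,0],[0,0,0],6]
    - [[0.2,0,0],[0,0,0],6]
    - [[0.2,0,0],[0,0,0],6]

```text
clock: 5.95
position: [570.3, -82.3, 10.3]
ee_rot: [0.999, -0.052, -0.0, 0.0]
contact_force: [-3.3, 0.4, 1.4]
gripper_width: 60.0
```

Emit:
jog_arm:
  rows:
    - [[0.1,0,0],[0,0,0],6]
    - [[0.1,0,0],[0,0,0],6]

```text
clock: 6.2
position: [572.1, -82.5, 10.3]
ee_rot: [0.999, -0.052, -0.0, 0.0]
contact_force: [-5.2, 1.6, 2.3]
gripper_width: 60.0
```

Emit:
jog_arm:
  rows:
    - [[0.1,0,0],[0,0,0],6]
    - [[0.1,0,0],[0,0,0],6]

```text
clock: 6.45
position: [572.1, -82.5, 10.3]
ee_rot: [0.999, -0.052, -0.002, 0.0]
contact_force: [-9.4, 4.0, 7.3]
gripper_width: 60.1
```

```bash
python3 st.py
python3 - <<'E'
from h import *
im=eyes.get_image("side")[:,:,::-1];im=cv2.resize(im[180:340,220:430],None,fx=3.5,fy=3.5,interpolation=2);cv2.imwrite("pics/s3.png",im)
E
```

```text
t 6.45 pos [572.1 -82.5  10.3] stop [-105.8 -210.2] toolx ang -6.0 tilt [-0.005  0.    -1.   ] F [-9.4  4.   7.3] w 60.1
```

View pics/s3.png

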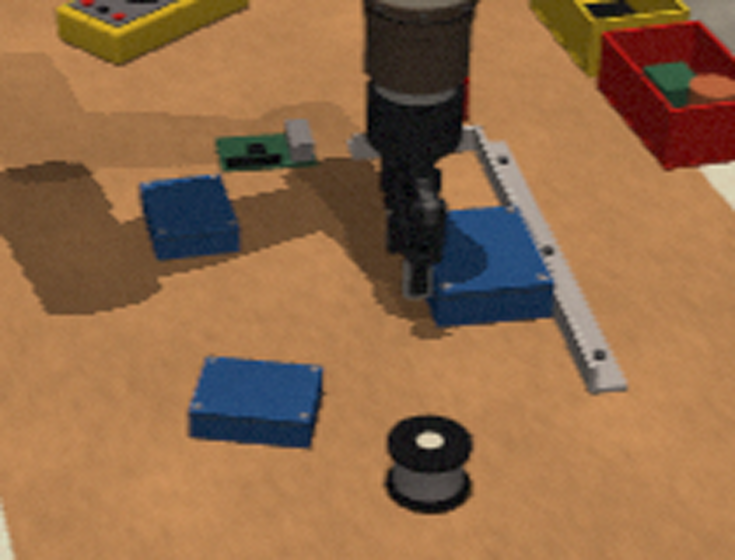

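Flush on the long fence: the force is rising at -x, and finger centre x=-106 matches the expected -105. Backing off, raising and turning for the +y push.

Emit:
jog_arm:
  rows:
    - [[-1.5,0,0],[0,0,0],6]
    - [[-1.5,0,0],[0,0,0],6]
    - [[0,0,-4],[0,0,0],6]
    - [[0,0,-4],[0,0,0],6]
    - [[0,0,-2],[0,0,0],4.5]
    - [[2.9,3,0],[0,0,0],4.5]
    - [[2.9,3,0],[0,0,0],4.5]
    - [[2.9,3,0],[0,0,0],4.5]
    - [[0,0,0],[0,0,10],4.5]
    - [[0,0,0],[0,0,10],4.5]

```text
clock: 7.75
position: [623.5, -179.0, 110.4]
ee_rot: [0.974, -0.228, 0.002, -0.0]
contact_force: [0.0, 0.4, -0.7]
gripper_width: 44.9
```

Emit:
jog_arm:
  rows:
    - [[0,0,0],[0,0,10],4.5]
    - [[0,0,0],[0,0,10],4.5]
    - [[0,0,0],[0,0,10],4.5]
    - [[0,0,0],[0,0,10],4.5]
    - [[0,0,0],[0,0,10],4.5]
    - [[0,0,0],[0,0,10],4.5]
    - [[0,0,0],[0,0,10],4.5]
    - [[0,0,0],[0,0,0],4.5]

```text
clock: 8.75
position: [623.0, -178.3, 110.7]
ee_rot: [-0.67, 0.742, -0.001, 0.001]
contact_force: [-1.0, 0.9, -0.4]
gripper_width: 45.0
```

```bash
python3 st.py
python3 - <<'E'
from h import *
m=eyes.camera_model("wrist")
im=eyes.get_image("wrist")[:,:,::-1].copy();overlay(im,m,(699.3,115.5),-6,S2W([(-47,-210)],(699.3,115.5),-6)[0],-6);cv2.imwrite("pics/w4.png",im)
E
```

```text
t 8.75 pos [ 623.  -178.3  110.7] stop [ -45.1 -300.1] toolx ang -95.9 tilt [ 0.003 -0.001 -1.   ] F [-1.   0.9 -0.4] w 45.0
```

View pics/w4.png

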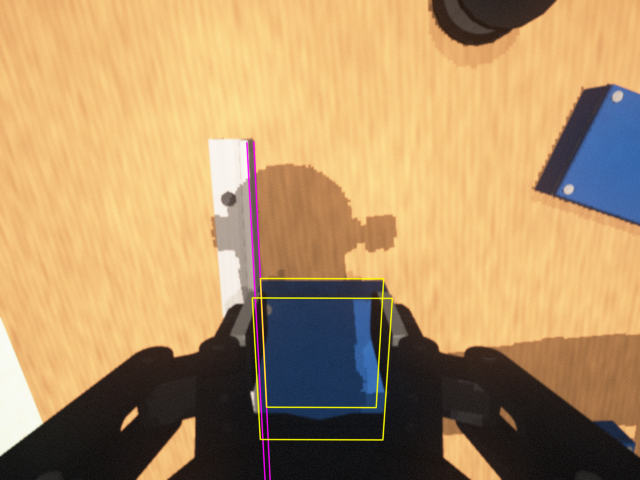

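Wrist view: the box's rear edge is at row ~280, matching the predicted overlay. Shifting 4 mm away from the fence and descending behind it.

Emit:
jog_arm:
  rows:
    - [[0,0.5,2.5],[0,0,0],4]
    - [[0,0,2.5],[0,0,0],4]
    - [[0,0,2],[0,0,0],4]
    - [[0,0,1.5],[0,0,0],4]
    - [[0,0,1],[0,0,0],4]
    - [[0,0,0.5],[0,0,0],4]
    - [[0,0,0],[0,0,0],4]

```text
clock: 9.68
position: [616.8, -177.7, 10.4]
ee_rot: [-0.669, 0.743, -0.0, 0.0]
contact_force: [0.9, 0.8, 1.0]
gripper_width: 39.9
```

```bash
python3 st.py
python3 - <<'E'
from h import *
im=eyes.get_image("side")[:,:,::-1];im=cv2.resize(im[180:340,220:430],None,fx=3.5,fy=3.5,interpolation=2);cv2.imwrite("pics/s5.png",im)
E
```

```text
t 9.68 pos [ 616.8 -177.7   10.4] stop [ -51.4 -300.2] toolx ang -96.0 tilt [ 0. -0. -1.] F [0.9 0.8 1. ] w 39.9
```

View pics/s5.png

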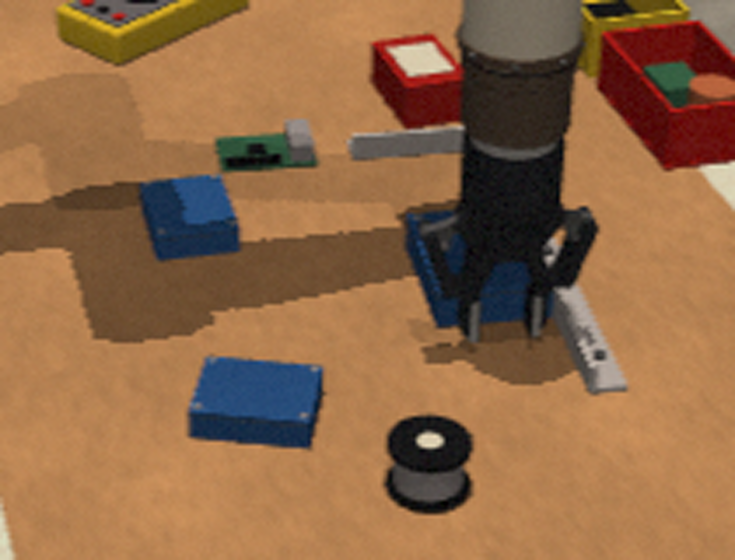

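Side view: both fingers are behind the box's end, clear of the fence. Pushing +y.

Emit:
jog_arm:
  rows:
    - [[-0.9,0,0],[0,0,0],4]
    - [[-0.9,0,0],[0,0,0],4]
    - [[-0.8,0,0],[0,0,0],4]
    - [[-0.8,0,0],[0,0,0],4]
    - [[-0.8,0,0],[0,0,0],4]
    - [[-0.8,0,0],[0,0,0],4]
    - [[-0.8,0,0],[0,0,0],4]
    - [[-0.8,0,0],[0,0,0],4]

```text
clock: 10.72
position: [623.8, -111.8, 10.8]
ee_rot: [-0.669, 0.743, -0.0, 0.0]
contact_force: [0.2, -4.7, 4.1]
gripper_width: 39.8
```

Emit:
jog_arm:
  rows:
    - [[-0.8,0,0],[0,0,0],4]
    - [[-0.8,0,0],[0,0,0],4]
    - [[-0.8,0,0],[0,0,0],4]
    - [[-0.8,0,0],[0,0,0],4]
    - [[-0.8,0,0],[0,0,0],4]

```text
clock: 11.35
position: [627.9, -72.0, 10.7]
ee_rot: [-0.669, 0.743, -0.0, -0.0]
contact_force: [-0.2, -4.9, 4.5]
gripper_width: 40.0
```

```bash
python3 st.py
python3 - <<'E'
from h import *
im=eyes.get_image("side")[:,:,::-1];im=cv2.resize(im[180:340,220:430],None,fx=3.5,fy=3.5,interpolation=2);cv2.imwrite("pics/s6.png",im)
E
```

```text
t 11.35 pos [627.9 -72.   10.7] stop [ -51.4 -194. ] toolx ang -96.0 tilt [ 0. -0. -1.] F [-0.2 -4.9  4.5] w 40.0
```

View pics/s6.png

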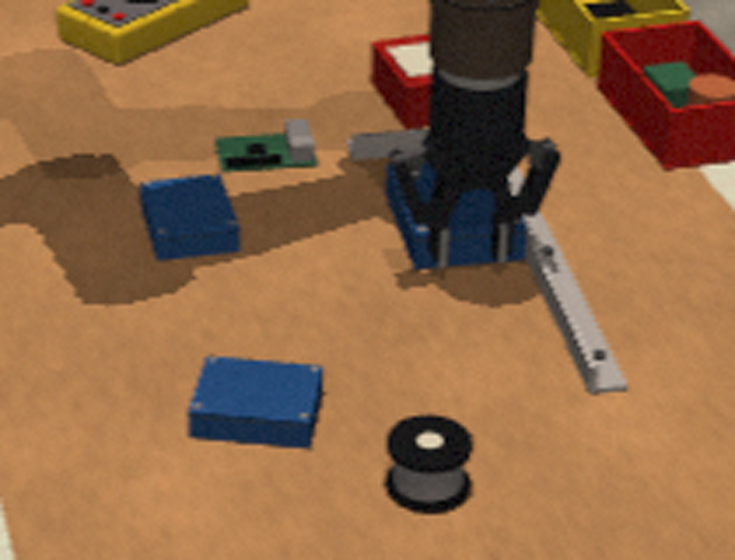

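Sliding along the fence well with about 5 N. About 63 mm remain.

Emit:
jog_arm:
  rows:
    - [[-0.8,0,0],[0,0,0],4]
    - [[-0.8,0,0],[0,0,0],4]
    - [[-0.8,0,0],[0,0,0],4]
    - [[-0.8,0,0],[0,0,0],4]
    - [[-0.8,0,0],[0,0,0],4]
    - [[-0.7,0,0],[0,0,0],4]
    - [[-0.5,0,0],[0,0,0],4]
    - [[-0.3,0,0],[0,0,0],4]
    - [[-0.2,0,0],[0,0,0],4]
    - [[-0.2,0,0],[0,0,0],4]

```text
clock: 12.65
position: [633.7, -13.7, 10.5]
ee_rot: [-0.669, 0.743, 0.0, -0.0]
contact_force: [-0.7, -6.0, 4.8]
gripper_width: 40.4
```

Emit:
jog_arm:
  rows:
    - [[-0.1,0,0],[0,0,0],4]
    - [[-0.1,0,0],[0,0,0],4]

```text
clock: 12.9
position: [633.9, -11.8, 10.5]
ee_rot: [-0.669, 0.743, 0.0, -0.0]
contact_force: [-0.0, -6.0, 5.3]
gripper_width: 39.9
```

Emit:
jog_arm:
  rows:
    - [[-0.1,0,0],[0,0,0],4]
    - [[-0.1,0,0],[0,0,0],4]

```text
clock: 13.15
position: [634.1, -9.9, 10.5]
ee_rot: [-0.669, 0.743, 0.0, -0.0]
contact_force: [-0.8, -4.8, 3.5]
gripper_width: 39.9
```

```bash
python3 st.py
```

```text
t 13.15 pos [634.1  -9.9  10.5] stop [ -51.7 -131.5] toolx ang -96.0 tilt [-0.001 -0.    -1.   ] F [-0.8 -4.8  3.5] w 39.9
```

Not in contact yet, still sliding. Continuing slowly.

Emit:
jog_arm:
  rows:
    - [[-0.1,0,0],[0,0,0],4]
    - [[-0.1,0,0],[0,0,0],4]

```text
clock: 13.4
position: [634.2, -8.8, 10.5]
ee_rot: [-0.669, 0.743, -0.0, -0.001]
contact_force: [0.4, -11.2, 4.4]
gripper_width: 40.0
```

Emit:
jog_arm:
  rows:
    - [[-0.1,0,0],[0,0,0],4]
    - [[-0.1,0,0],[0,0,0],4]

```text
clock: 13.65
position: [634.2, -8.7, 10.5]
ee_rot: [-0.669, 0.743, -0.001, -0.002]
contact_force: [1.4, -17.6, 4.1]
gripper_width: 40.0
```

Emit:
jog_arm:
  rows:
    - [[-0.1,0,0],[0,0,0],4]
    - [[-0.1,0,0],[0,0,0],4]

```text
clock: 13.9
position: [634.2, -8.7, 10.5]
ee_rot: [-0.669, 0.743, -0.001, -0.003]
contact_force: [2.1, -24.7, 4.4]
gripper_width: 40.1
```

```bash
python3 st.py
```

```text
t 13.9 pos [634.2  -8.7  10.5] stop [ -51.8 -130.3] toolx ang -96.0 tilt [-0.003 -0.005 -1.   ] F [  2.1 -24.7   4.4] w 40.1
```

Hard stop against the short fence: force is rising and the position is fixed at the predicted -130. Backing off and raising to check.

Emit:
jog_arm:
  rows:
    - [[0.8,0,0],[0,0,0],4]
    - [[1.5,0,0],[0,0,0],4]
    - [[1,0,-3],[0,0,0],4]
    - [[1,0,-4],[0,0,0],4]
    - [[2,0,-5],[0,0,0],4]
    - [[0,0,-4],[0,0,0],4]
    - [[0,0,0],[0,0,0],4]

```text
clock: 14.78
position: [630.5, -65.8, 174.3]
ee_rot: [-0.669, 0.743, -0.002, 0.004]
contact_force: [0.1, 0.4, -0.1]
gripper_width: 40.2
```

```bash
python3 st.py
python3 - <<'E'
from h import *
C=(699.3,115.5)
for n in ["wrist","side","scene"]:
    m=eyes.camera_model(n)
    im=eyes.get_image(n)[:,:,::-1].copy()
    r={"wrist":(150,440,150,510,2),"side":(180,300,290,420,5),"scene":(220,340,250,400,5)}[n]
    a=cv2.resize(im[r[0]:r[1],r[2]:r[3]],None,fx=r[4],fy=r[4],interpolation=2)
    cv2.imwrite(f"pics/f_{n}.png",a)
E
```

```text
t 14.78 pos [630.5 -65.8 174.3] stop [ -49.5 -187.5] toolx ang -96.0 tilt [ 0.008  0.001 -1.   ] F [ 0.1  0.4 -0.1] w 40.2
```

View pics/f_wrist.png

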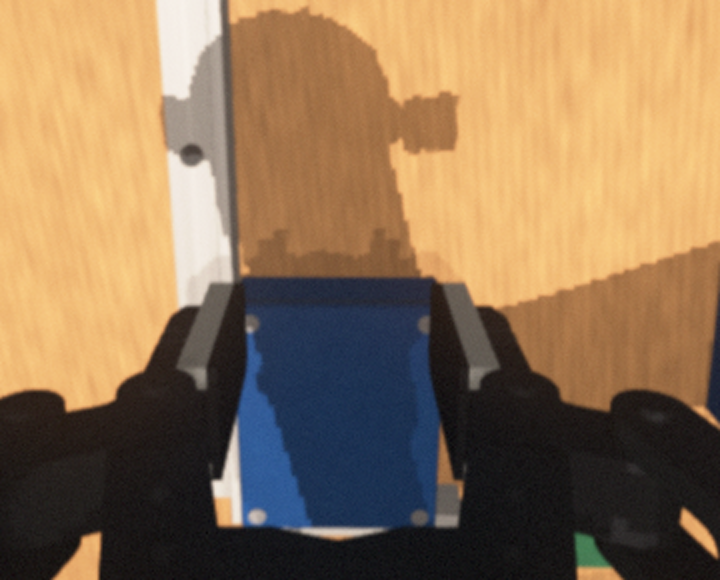

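View pics/f_side.png

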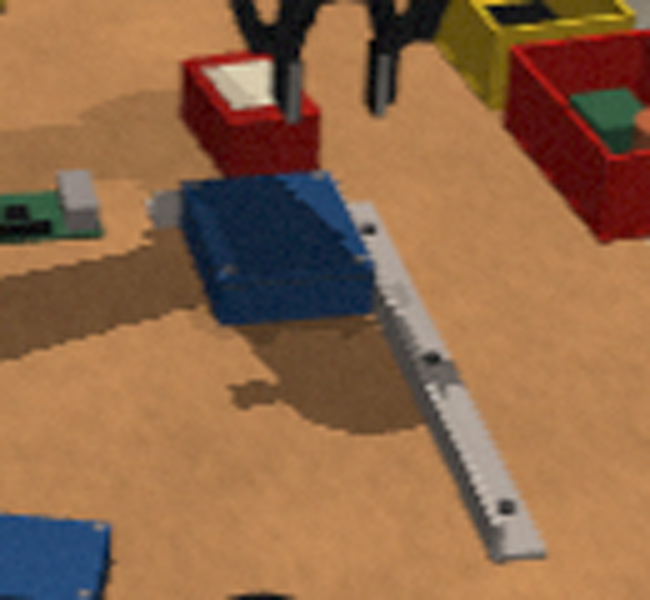

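View pics/f_scene.png

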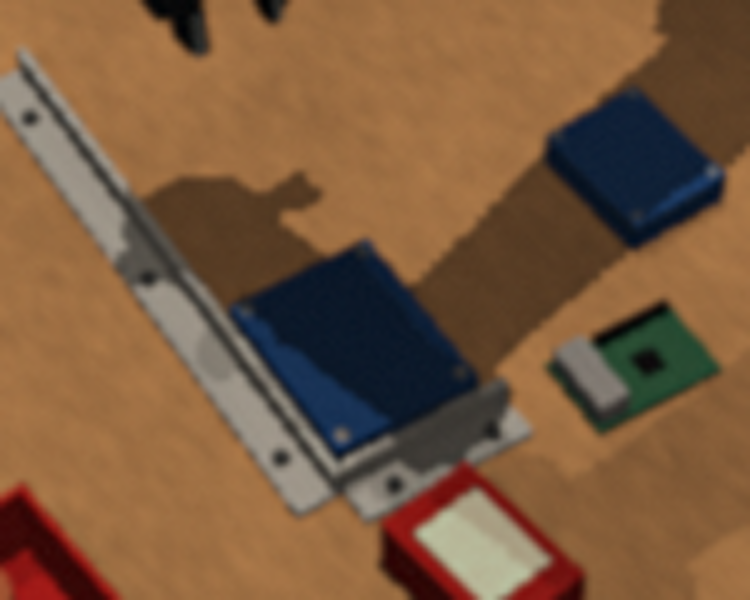

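The box looks home in all three views: its end is behind the short fence and its side is along the long fence, with the bystanders untouched. The +y slide could have opened a small gap at the long fence, so I'll check with a gentle +x push in place.

Emit:
jog_arm:
  rows:
    - [[-4,2.4,0],[0,0,0],4]
    - [[-4,2.4,0],[0,0,0],4]
    - [[-4,2.4,0],[0,0,0],4]
    - [[0,0,0],[0,0,-10],4]
    - [[0,0,0],[0,0,-10],4]
    - [[0,0,0],[0,0,-10],4]
    - [[0,0,0],[0,0,-10],4]
    - [[0,0,0],[0,0,-10],4]
    - [[0,0,0],[0,0,-10],4]
    - [[0,0,0],[0,0,-10],4]

```text
clock: 16.18
position: [568.3, 60.7, 168.2]
ee_rot: [0.975, -0.222, -0.002, 0.001]
contact_force: [-0.3, 0.2, 1.0]
gripper_width: 40.2
```

Emit:
jog_arm:
  rows:
    - [[0,0,0],[0,0,-10],4]
    - [[0,0,0],[0,0,-10],4]
    - [[0,0,0],[0,0,0],4]
    - [[0,0,0],[0,0,0],4]

```text
clock: 16.68
position: [568.9, 60.7, 169.3]
ee_rot: [0.999, -0.053, -0.001, 0.0]
contact_force: [-0.4, -0.0, 0.1]
gripper_width: 40.2
```

```bash
python3 st.py
python3 - <<'E'
from h import *
C=(699.3,115.5)
n="wrist";m=eyes.camera_model(n)
im=eyes.get_image(n)[:,:,::-1].copy();cv2.imwrite("pics/g_raw.png",im)
overlay(im,m,C,-6,S2W([(-47,-59.5)],C,-6)[0],-6);cv2.imwrite("pics/g.png",im)
E
```

```text
t 16.68 pos [568.9  60.7 169.3] stop [-124.   -68.1] toolx ang -6.1 tilt [-0.002 -0.    -1.   ] F [-0.4 -0.   0.1] w 40.2
```

View pics/g.png

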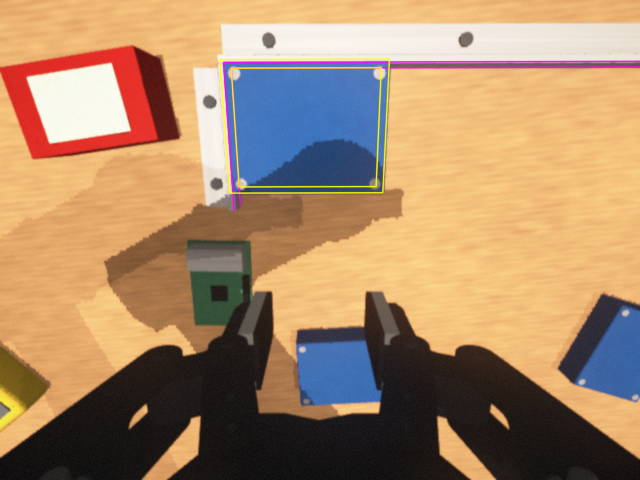

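Wrist view: the box (225–388, 62–192) coincides with the predicted home outline to about 1–2 mm. The descent spot is clear of the green board at (219,282). Doing the gentle confirming push.

Emit:
jog_arm:
  rows:
    - [[0,0,4],[0,0,0],4]
    - [[0,0,4],[0,0,0],4]
    - [[0,0,3],[0,0,0],4]
    - [[0,0,2.5],[0,0,0],4]
    - [[0,0,1.5],[0,0,0],4]
    - [[0,0,0.8],[0,0,0],4]
    - [[0.6,0,0],[0,0,0],4]
    - [[0.5,0,0],[0,0,0],4]
    - [[0.3,0,0],[0,0,0],4]

```text
clock: 17.85
position: [584.3, 59.3, 13.2]
ee_rot: [0.999, -0.052, 0.001, -0.0]
contact_force: [-0.2, -0.2, -0.4]
gripper_width: 40.2
```

Emit:
jog_arm:
  rows:
    - [[0.1,0,0],[0,0,0],4]
    - [[0.1,0,0],[0,0,0],4]

```text
clock: 18.1
position: [585.3, 58.9, 12.5]
ee_rot: [0.999, -0.052, 0.0, -0.0]
contact_force: [0.3, -0.3, -0.9]
gripper_width: 40.2
```

Emit:
jog_arm:
  rows:
    - [[0.1,0,0],[0,0,0],4]
    - [[0.1,0,0],[0,0,0],4]

```text
clock: 18.35
position: [586.6, 58.7, 12.2]
ee_rot: [0.999, -0.052, -0.001, 0.0]
contact_force: [-2.9, 1.1, 2.8]
gripper_width: 40.1
```

```bash
python3 st.py
```

```text
t 18.35 pos [586.6  58.7  12.2] stop [-106.1  -68.2] toolx ang -6.0 tilt [-0.001 -0.    -1.   ] F [-2.9  1.1  2.8] w 40.1
```

Emit:
jog_arm:
  rows:
    - [[0.1,0,0],[0,0,0],4]
    - [[0.1,0,0],[0,0,0],4]

```text
clock: 18.6
position: [586.9, 58.5, 12.2]
ee_rot: [0.999, -0.052, -0.002, 0.0]
contact_force: [-8.5, 3.8, 7.6]
gripper_width: 39.9
```

Emit:
jog_arm:
  rows:
    - [[0.1,0,0],[0,0,0],4]
    - [[0.1,0,0],[0,0,0],4]

```text
clock: 18.85
position: [586.9, 58.4, 12.1]
ee_rot: [0.999, -0.053, -0.004, 0.001]
contact_force: [-13.8, 6.0, 10.5]
gripper_width: 39.9
```

```bash
python3 st.py
```

```text
t 18.85 pos [586.9  58.4  12.1] stop [-105.8  -68.5] toolx ang -6.0 tilt [-0.009 -0.001 -1.   ] F [-13.8   6.   10.5] w 39.9
```

Stops rigidly at the same x (-105.8) as at first contact, so the box is home on the long fence. Backing away.

Emit:
jog_arm:
  rows:
    - [[-0.6,0,0],[0,0,0],4]
    - [[-1,0,0],[0,0,0],4]
    - [[-0.4,0,-3],[0,0,0],4]
    - [[0,0,-5],[0,0,0],4]
    - [[0,0,-5],[0,0,0],4]
    - [[0,0,-5],[0,0,0],4]
    - [[-2,0,-2],[0,0,0],4]
    - [[0,0,0],[0,0,0],4]
    - [[0,0,0],[0,0,0],4]

```text
clock: 19.98
position: [551.1, 62.4, 211.3]
ee_rot: [0.999, -0.052, -0.001, 0.0]
contact_force: [0.1, -1.3, -1.4]
gripper_width: 40.1
```

```bash
python3 st.py
python3 - <<'E'
from h import *
C=(699.3,115.5)
n="wrist";m=eyes.camera_model(n)
im=eyes.get_image(n)[:,:,::-1].copy();cv2.imwrite("pics/h_raw.png",im)
mk=blue(im[:,:,::-1].copy());cs,_=cv2.findContours(mk,0,2)
for c in cs:
    if cv2.contourArea(c)>1500:
        b=cv2.boxPoints(cv2.minAreaRect(c));w=ray(m,b,34);w=W2S(w,C,-6);print(w.round(1).tolist(),"ctr",w.mean(0).round(1))
overlay(im,m,C,-6,S2W([(-47,-59.5)],C,-6)[0],-6);cv2.imwrite("pics/h.png",im)
im=eyes.get_image("scene")[:,:,::-1];cv2.imwrite("pics/h_scene.png",im)
E
```

```text
t 19.98 pos [551.1  62.4 211.3] stop [-141.9  -68.3] toolx ang -6.0 tilt [-0.001 -0.    -1.   ] F [ 0.1 -1.3 -1.4] w 40.1
[[-228.8, -49.7], [-225.7, -116.7], [-291.5, -121.9], [-295.1, -51.2]] ctr [-260.3  -84.9]
[[-271.1, -304.7], [-183.1, -333.0], [-214.9, -391.8], [-307.9, -367.3]] ctr [-244.3 -349.2]
[[-2.3, -3.3], [-2.3, -119.6], [-93.5, -124.2], [-93.5, 2.8]] ctr [-47.9 -61.1]
```

View pics/h.png

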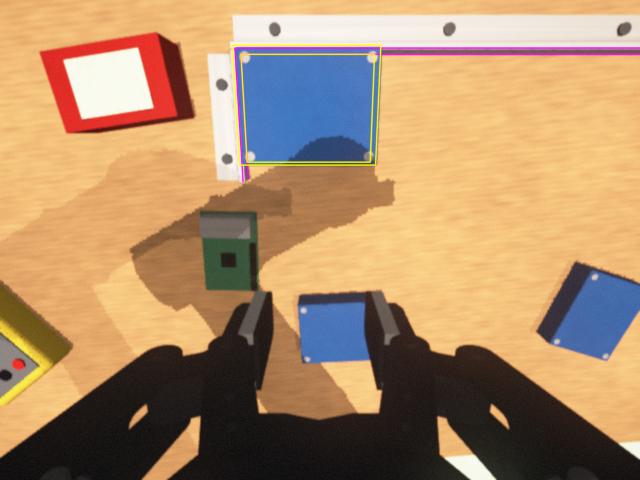

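View pics/h_scene.png

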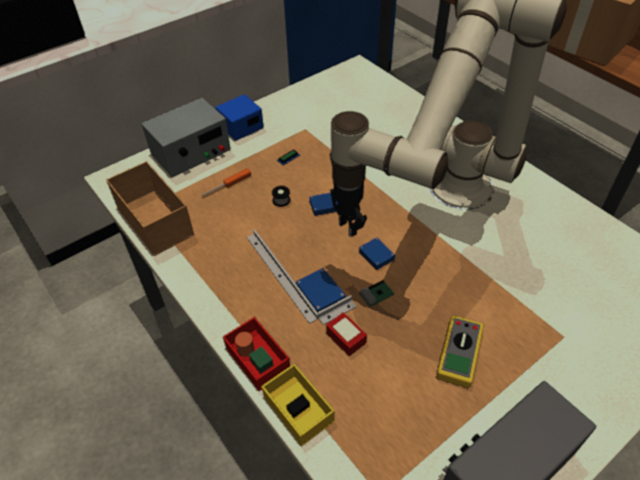

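The box (237–380, 45–165) sits on the home outline, and the bystanders are where they were. Handing in.

```bash
python3 -c "
from bench import arm
print(arm.job_done())"
```

```text
the job is handed in; nothing more can be done
None
```

I pushed the largest blue project box into the corner of the stop and handed the job in at about 20 s. The task gives no verdict, so the result below rests on my own checks. I pushed it square onto the long fence, then along it to the short fence. A last gentle push at the long fence confirmed the fit, and I then backed the gripper up to about 210 mm.

- **Contact:** The box stopped hard on both fences. At the long fence the fingers stopped at -105.8 mm both times, against -105 expected. At the short fence they stopped at -130.3 mm, against -130 expected.
- **Last picture:** The box's centre measured about (-47.9, -61.1) mm in the stop's frame. The target is (-47, -59.5) mm, so it is within the 3 mm limits. The sides look parallel to the fences.
- **Small disagreement:** The image measurement makes the box about 91 mm wide instead of 94. I put this down to its edges and the calibration, so the image centre is only good to about 2 mm.
- **Everything else:** In the last pictures the other things looked unmoved and the robot was touching nothing.

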